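# Calibrate the roast-colour reader

## Task

Get the roast-colour reader ready for calibration: first blow the dust off its window by pressing the nozzle cap of the air canister all the way down for a moment and letting it spring back up, then pick up the rectangular reference slide by its rib. Hold the slide flat against the reader's sloping bed, centred over the window with its long side running up the slope, and push gently so that the sprung bed gives a few millimetres. Finish while still gripping the slide by the rib and pressing it there; leave everything else where it stands.

Things in the scene. Friction and masses are not known exactly. Their poses are not given: they have to be found in the camera images.
- reader: roast-colour reader, fixed to the table: white housing 170 x 130 mm, 34 mm high, with two upright cheeks (8 mm thick, their outer sides at y +-58 mm, 93 mm high) that carry a tilting bed between them. Origin at the centre of its underside, z up; -x is its front, towards which the bed slopes down
- bed_window (a point): centre of the upper face of the bed and of its dark window (46 mm along x, 30 along y). Bed: grey plate 112 (x) x 84 (y) x 10 mm. Turns with the bed: z is the outward normal of the face, x points up the slope (rear), y is level. Level, the face is 100 mm above the table; the tilt axis (along y) is 22 mm below this point along the normal. Gives along the normal when pushed (joint bed)
- cradle (a joint): tilt of the bed about a level axis, rad: 0 level, larger = steeper, sloping down to the reader's front (-x). Clamped at a different value each time (0.2 to 0.5); does not yield to ordinary pushes
- bed (a joint): how far the bed is pushed in along its normal, m: 0 free, 0.006 at its stop. Spring: begins to give at about 4 N, then 1.5 N per mm
- canister: air-duster canister fixed on the table beside the reader: aluminium can 53 mm across in a black foot 76 mm across. Origin at the centre of the foot's underside, z up
- nozzle_top (a point): centre of the top of the canister's sprung white nozzle cap (31 mm across, 20 high; top 161 mm above the table when free); a thin spout leaves its side level, towards the reader. Presses straight down 6 mm
- nozzle (a joint): how far the nozzle cap is pressed, m: 0 free, 0.006 fully down. Spring: about 2 N at the start, 7 N fully down
- slide: reference slide, loose, lying flat: white plate 80 mm (x) by 56 mm (y), 6 thick, with an upright black rib on its upper side, 50 mm long (x), 14 thick (y), from 6 to 40 mm above the underside. About 0.1 kg. Origin: centre of its underside; z up through the rib, x along the rib. Same after half a turn about z
- slide_grip (a point): point inside the slide's rib, on the slide's z axis 28 mm above its underside: the place to pinch it across the rib; the centre of the grip must stay within 30 mm of it
- disc_cap: round white disc, 72 mm across and 8 thick, with a black knob 18 mm across up to 38 mm; a bystander, not the slide. Origin at the centre of its underside
- jar: closed glass jar of coffee beans, 86 mm across, 145 tall, standing loose just behind the reader (two like it, fixed, stand farther off); bystander. Origin at the centre of its underside
- mug: white mug, 80 mm across, 85 tall; bystander. Origin at the centre of its underside
- scoop: black spoon 160 mm long, lying flat; bystander. Origin near its middle
- pen: black pen 140 mm long, 9 thick, lying flat; bystander. Origin near its middle

How it is judged:
By the outcome, as a careful person would: the job done as asked, in the order asked, and still so for the second after the job is handed in, while the arm keeps its last pose, push and grip.
It also fails if it takes over 48 s, if anything falls off the work surface, if the arm or the gripper's body presses on something with over 40 N, if the wrist force passes 120 N, or if a joint passes its speed limit or range.

## Robot

A 6-joint arm with a two-finger parallel gripper is mounted at the origin on the work surface. World frame = base frame: x ahead of the robot, y to its left, z up, the work surface at z = 0. Lengths are in m, angles in rad, forces in N, time in s.
With the tool pointing down it reaches from about 0.375 to 0.9 m from the base axis. Payload 3.1 kg.
Tool frame: the origin (TCP) lies midway between the tips of the shut fingers; the grasp point (between the pads) lies robot.grip_depth behind it (robot.grip_depth is the distance from the TCP to the grasp point, in m); z points along the fingers, y is the line along which they close (so a half turn about z gives the same grasp; the last joint's range is limited). The gripper opens to 87 mm and grips with 3 to 60 N. Pads are 19 mm wide; open, the fingers measure 117 mm over their backs; the gripper's body (75 mm by 190 mm) begins 51 mm behind the grasp point.
Start: joints at [1.02, 0.527, 1.433, -0, 1.181, -0.178], TCP at [0.228, 0.582, 0.223] pointing down, gripper open.
Joint ranges: [-3.08, 3.08], [-0.75, 2.2], [0.22, 2.44], [-1.43, 4.57], [0, 2.65], [-2.85, 2.85]. Speed limits (rad/s): [2.79, 2.79, 3.14, 3.14, 3.14, 3.14].

## Interface

Orientations are given as a unit quaternion [x, y, z, w].
In Python, from rig import robot, eyes, hand_in, get_obs gives the robot as it stands (robot), with the cameras (eyes), the job as plain functions and the readings as plain functions.
- The arm moves only by the tool nudge_tcp, called as name(argument=value, ...) on one line, values as JSON. Schema: {"type":"object","properties":{"deltas":{"type":"object","properties":{"offsets":{"type":"array","items":{"type":"array","items":{"type":"number"},"minItems":4,"maxItems":4},"minItems":1,"maxItems":20}},"additionalProperties":false,"required":["offsets"]},"jaw":{"type":"number"},"force":{"type":"number"},"only":{"type":"string"},"quiet":{"type":"boolean"},"lines":{"type":"string"}},"required":["deltas"],"additionalProperties":false}. deltas is an object whose key "offsets" holds a list of rows, 1 to 20 of them, each of 4 numbers: dx, dy, dz in m, then a turn about the tool's z in rad; each row shifts and turns the commanded pose from where the row before left it, along the tool's axes as they then stand; what a row does not reach is not made up. A row lasts 1/12 s, in which the tool goes at most 0.0417 m and 0.125 rad, less where a joint would pass 70% of its speed; a pose out of reach is approached as far as the arm can. jaw is the finger opening in m, set as the call begins (left out keeps the last). The fingers move at their own pace and stop on an object; force is the grip in N (left out, the last holds). Time passes only in rows, so rows that do not move let the fingers close. The tool returns the time, the measured TCP pose, the force, the opening and the grip force at its end. only (a regular expression) keeps the lines of the reply that match it, lines (a string "A,B") keeps lines A to B, and quiet returns only ok. Input that does not fit is refused with a message, and nothing moves.
- get_obs(): the state, without advancing time (a new reading comes with each control period).
- eyes.camera(name): name is "side" or "top" or "wrist"; returns a dict with "img" (480x640x3 uint8, red, green, blue), "fx", "fy", "cx", "cy" (pixels), "k1" (the pictures are not rectified: a ray, as slopes to the right and down, at radius r is drawn at 1 + k1 r^2 times it, then the intrinsics apply), "xyz" and "attitude" of the camera in the world. Camera axes: x right, y down, z forward; pixel columns grow to the right and rows downward; lengths in m; the calibration is good to about 2 mm. A picture is of the moment at which its call begins. There is no depth.
- hand_in(): hands the job in; it is judged then, once.
The state is a dict: "time": time; "q": joint angles; "joint_velocities": joint speeds; "joint_torque": joint torques, N m; "position": TCP position; "tool_rot": TCP orientation; "ft_force": force on the tool from outside, world axes, zero at the start; "moment": the same for the moment, N m; "grip_width": finger opening in m; "grip_force": force on a finger pad.
Only numpy, scipy, OpenCV 4.12 (cv2) and the standard library are available. Lean on these libraries where they do the work, as an engineer would, in place of code of your own. Each camera call takes 0.05 s, during which the arm holds its last target. There are 200 camera calls.

## Working session

There is one attempt and no reset: what is moved stays moved. The work goes in short steps, Python scripts to look and compute and a tool call to move; the robot and the scene stay as the last step left them, time stands still between calls to the robot, and variables do not carry over. Pictures are saved under pics/ and viewed, at most 10 in all, crops included, and the job is handed in when it is done.

```bash
ls; mkdir -p pics; python3 - <<'E'
from rig import robot, eyes, hand_in, get_obs
import cv2
print(robot.grip_depth, get_obs())
for n in ["side","top"]:
    c=eyes.camera(n); cv2.imwrite(f"pics/{n}0.png",c["img"][:,:,::-1])
    print({k:v for k,v in c.items() if k!="img"})
E
```

```text
pics
rig.py
0.0187 {'time': 0.0, 'q': array([ 1.01948499e+00,  5.28491532e-01,  1.43388607e+00, -1.10054068e-06,
        1.18134814e+00, -1.78506187e-01]), 'joint_velocities': array([ 6.33982711e-05,  1.00137290e-03, -7.46784317e-04, -8.54603214e-04,
        8.63221507e-05,  2.30247973e-04]), 'joint_torque': array([-8.89618491e-05, -4.40038633e+01, -1.76595211e+01,  6.31274306e-02,
        5.81693533e-02, -1.81903984e-04]), 'position': array([0.22724093, 0.58146142, 0.22156118]), 'tool_rot': array([ 1.85324681e-01,  9.82676765e-01, -9.96502873e-04, -3.80136827e-04]), 'ft_force': array([0.51211104, 0.0054291 , 0.56239211]), 'moment': array([-0.03997459, -0.00334503, -0.0404391 ]), 'grip_force': 0.0, 'grip_width': 0.08701167951309256}
{'fx': 534.446768502005, 'fy': 534.446768502005, 'cx': 316.6234904622509, 'cy': 230.7550361624848, 'k1': 0.031151269201046532, 'xyz': array([-0.17611744, -0.69111469,  1.00335862]), 'attitude': array([ 0.84919608, -0.34535414,  0.15694108, -0.36737725])}
{'fx': 439.9720888790445, 'fy': 439.9720888790445, 'cx': 308.01717682062645, 'cy': 247.95774061879152, 'k1': -0.08926784679833556, 'xyz': array([ 0.37943876, -0.02105227,  1.01764154]), 'attitude': array([-0.70119496,  0.707883  , -0.06183479,  0.05834165])}
```

View pics/side0.png

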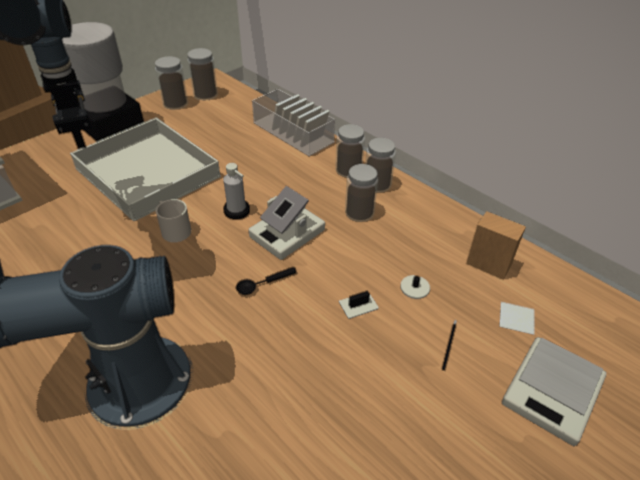

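View pics/top0.png

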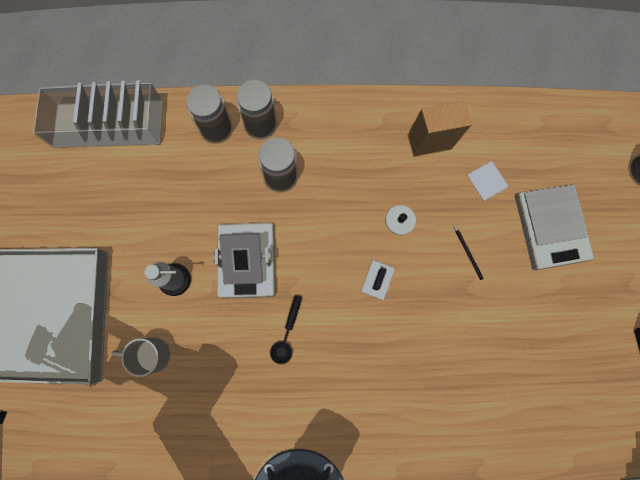

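The side view shows the canister cap near (233,170), the reader bed near (285,208), the slide near (358,303) and the disc near (415,287). In the top view the cap is near (153,271), the window near (241,260) and the slide near (378,280). I'll zoom in for accuracy.

```bash
cat > h.py <<'E'
import numpy as np, cv2
from scipy.spatial.transform import Rotation as R
from rig import robot, eyes, hand_in, get_obs
def cam(n):
    c=eyes.camera(n); c["R"]=R.from_quat(c["attitude"]).as_matrix(); return c
def K(c): return np.array([[c["fx"],0,c["cx"]],[0,c["fy"],c["cy"]],[0,0,1.]])
def D(c): return np.array([c["k1"],0,0,0.])
def proj(c,P):
    return cv2.projectPoints(np.atleast_2d(P).astype(float),cv2.Rodrigues(c["R"].T)[0],-c["R"].T@c["xyz"],K(c),D(c))[0][:,0]
def ray(c,uv):
    p=cv2.undistortPoints(np.array([[uv]],float),K(c),D(c))[0,0]
    return c["R"]@np.array([p[0],p[1],1])
def onz(c,uv,z):
    d=ray(c,uv); return c["xyz"]+d*(z-c["xyz"][2])/d[2]
def tri(obs):
    A=0;b=0
    for c,uv in obs:
        d=ray(c,uv); d/=np.linalg.norm(d); M=np.eye(3)-np.outer(d,d); A=A+M; b=b+M@c["xyz"]
    return np.linalg.solve(A,b)
E
python3 - <<'E'
import cv2,numpy as np
t=cv2.imread("pics/top0.png");s=cv2.imread("pics/side0.png")
def z(i,x,y,w,h,k): return cv2.resize(i[y:y+h,x:x+w],None,fx=k,fy=k,interpolation=cv2.INTER_CUBIC)
# top: reader+canister 140..290,215..305 x5 ; 
cv2.imwrite("pics/a.png",np.vstack([z(t,140,215,160,90,5),np.hstack([z(t,355,250,53,40,7),z(s,333,282,60,40,7)])[:, :800] if 0 else np.hstack([z(t,355,255,50,50,5),z(s,333,280,110,50,5)])]))
cv2.imwrite("pics/b.png",z(s,215,155,120,100,6))
E
```

```text
(no output)
```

View pics/a.png

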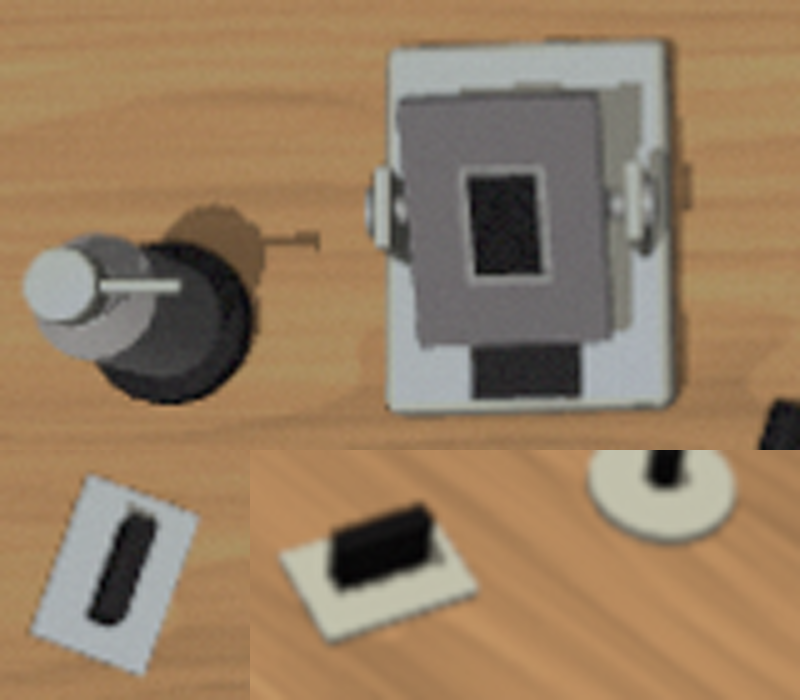

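View pics/b.png

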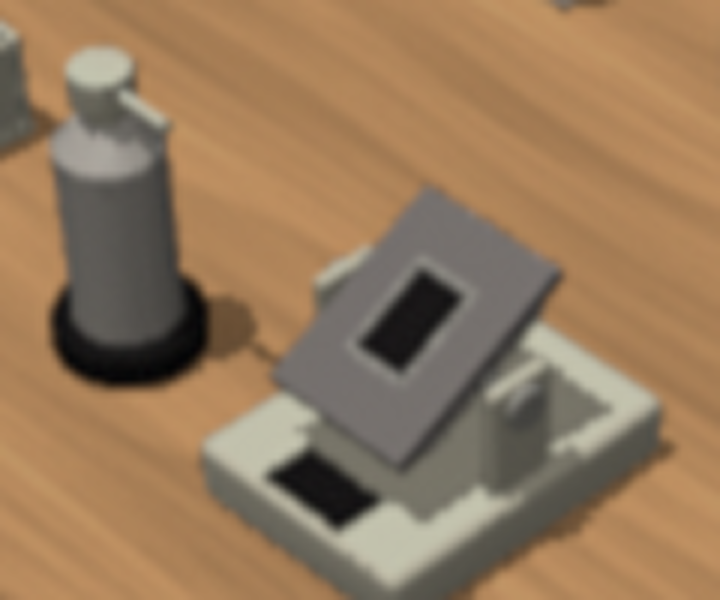

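Top crop: bed corners at (402,100), (598,93), (612,338), (420,347), and cap at (60,284). Side crop: bed corners at (428,188), (562,270), (402,463), (275,375), and cap top at (100,68). I'll fit the poses from these points in both views.

```bash
cat > fit.py <<'E'
from h import *
from scipy.optimize import least_squares
t=cam("top"); s=cam("side")
def px(x0,y0,k,L): return [(x0+(a+.5)/k-.5,y0+(b+.5)/k-.5) for a,b in L]
T=px(140,215,5,[(402,100),(598,93),(612,338),(420,347),(467,176),(539,170),(548,273),(474,277)])
S=px(215,155,6,[(428,188),(560,269),(402,463),(276,375),(425,270),(465,297),(400,374),(360,345)])
P=np.array([(a,b,0) for h,w in((.056,.042),(.023,.015)) for a,b in((h,w),(h,-w),(-h,-w),(-h,w))])
def bedpose(p):
    Rm=(R.from_euler('z',p[2])*R.from_euler('y',-p[3])).as_matrix()
    return Rm, np.array([p[0],p[1],.078+p[4]])+Rm@[0,0,.022]
def f(p,d=True):
    Rm,o=bedpose(p); W=P@Rm.T+o
    return np.r_[(proj(t,W)-T).ravel(),(proj(s,W)-S).ravel(),p[4]*300]
r=least_squares(f,[.45,.15,0,.35,0],loss='soft_l1')
print("bed",r.x,"rms",np.sqrt(np.mean(r.fun**2))); print(f(r.x)[:-1].reshape(-1,2).round(1).tolist())
Rm,o=bedpose(r.x); print("window",o,"normal",Rm[:,2],"upslope",Rm[:,0])
St=px(355,255,5,[(90,25),(198,67),(145,225),(32,182)]); Ss=px(333,280,5,[(32,105),(226,140),(82,188)])
# top: u(+x end,left) ...; assign corners by nearest to hypotheses
Q=np.array([(a,b,.006) for a,b in((.04,.028),(.04,-.028),(-.04,-.028),(-.04,.028))])
def g(p):
    W=Q@R.from_euler('z',p[2]).as_matrix().T+[p[0],p[1],0]
    return np.r_[(proj(t,W)-St).ravel(),(proj(s,W[[0,2,3]])-np.array([Ss[0],Ss[1],Ss[2]])).ravel()]
r2=least_squares(g,[.35,-.15,-.35],loss='soft_l1'); print("slide",r2.x,g(r2.x).round(1))
ct=px(140,215,5,[(60,284)])[0]; cs=px(215,155,6,[(101,69)])[0]
print("cap tri",tri([(t,ct),(s,cs)]),onz(t,ct,.161),onz(s,cs,.161))
for n,k in (("jar",(277,150)),): print(n,onz(t,k,.145))
print([onz(t,q,.034) for q in px(140,215,5,[(390,48),(666,40),(388,402)])])
E
python3 fit.py
```

```text
bed [ 5.24988414e-01  1.15844650e-01  2.05914939e-02  4.90706465e-01
 -5.00670400e-05] rms 0.5629901167895189
[[-1.1, -0.1], [0.0, 0.1], [0.4, 0.9], [-0.0, 0.2], [0.1, -0.7], [-0.1, 0.1], [-0.4, -0.0], [0.4, -0.4], [0.2, -1.0], [0.6, -0.2], [-0.5, 0.9], [-1.3, 0.1], [-0.2, -0.6], [1.1, 0.1], [0.8, 0.8], [-0.4, 0.3]]
window [0.51462313 0.11563118 0.09735394] normal [-0.4711492  -0.00970304  0.88200016] upslope [0.88181318 0.01816042 0.47124911]
slide [ 0.47809548 -0.18866455 -0.35273604] [ -0.4  -0.4   0.8  -0.8   0.8   0.2   0.3   0.6  28.8  -9.9 -28.7  10.4
 -10.5 -16.3]
cap tri [0.48268645 0.2844009  0.15913609] [0.48239047 0.28380284 0.161     ] [0.48129532 0.28217183 0.161     ]
jar [0.7389334  0.03703698 0.145     ]
[array([0.60569647, 0.18038353, 0.034     ]), array([0.6081435 , 0.05338197, 0.034     ]), array([0.44354175, 0.17737649, 0.034     ])]
```

```bash
sed -i 's/W\[\[0,2,3\]\]/W[[0,2,3]]/' fit.py; cat > d.py <<'E'
import sys
from h import *
def yawy(Rt): return np.arctan2(Rt[1,1],Rt[0,1])
o=get_obs(); Rt=R.from_quat(o["tool_rot"]).as_matrix()
x,y,z,sy=map(float,sys.argv[1:5])  # goal TCP and slide/bed yaw (x axis); closing line = yaw+pi/2
d=Rt.T@(np.array([x,y,z])-o["position"])
tw=-(sy+np.pi/2-yawy(Rt)); tw=(tw+np.pi/2)%np.pi-np.pi/2
print("t",o["time"],"p",o["position"].round(4),"q6",o["q"][5].round(3),"F",o["ft_force"].round(2),"w",round(o["grip_width"],4),o["grip_force"])
print("tool delta before turn",d.round(4),"turn",round(tw,3)); print("Rt",Rt.round(3).tolist())
c,s=np.cos(tw),np.sin(tw); print("delta after turn",(np.array([[c,s,0],[-s,c,0],[0,0,1]])@d).round(4))
E
cat >> fit.py <<'E'
W=Q@R.from_euler('z',-.353).as_matrix().T+[.478,-.189,0]
print("proj side",proj(s,W),"meas",Ss)
E
python3 fit.py | tail -6; python3 d.py .482 .283 .190 -.353
```

```text
jar [0.7389334  0.03703698 0.145     ]
[array([0.60569647, 0.18038353, 0.034     ]), array([0.6081435 , 0.05338197, 0.034     ]), array([0.44354175, 0.17737649, 0.034     ])]
proj side [[367.92180155 290.80718046]
 [379.1534609  307.28594777]
 [349.13258865 318.14019112]
 [338.56607803 301.02935721]] meas [(339.0, 300.6), (377.8, 307.6), (349.0, 317.2)]
t 0.3 p [0.2275 0.5819 0.2222] q6 -0.178 F [-0.36 -0.18 -0.07] w 0.0872 0.0
tool delta before turn [-0.3459 -0.1856  0.0323] turn -0.02
Rt [[-0.931, 0.364, -0.0], [0.364, 0.931, -0.001], [0.0, -0.001, -1.0]]
delta after turn [-0.3422 -0.1924  0.0323]
```

nudge_tcp(deltas={"offsets": [[-0.0247,-0.01325,0,0],[-0.0247,-0.01325,0,0],[-0.0247,-0.01325,0,0],[-0.0247,-0.01325,0,0],[-0.0247,-0.01325,0,0],[-0.0247,-0.01325,0,0],[-0.0247,-0.01325,0,0],[-0.0247,-0.01325,0,0],[-0.0247,-0.01325,0,0],[-0.0247,-0.01325,0,0],[-0.0247,-0.01325,0,0],[-0.0247,-0.01325,0,0],[-0.0247,-0.01325,0,0],[-0.0247,-0.01325,0,0],[0,0,0,0],[0,0,0,0]]}, jaw=0, force=20)

```text
time: 1.63
position: [0.483, 0.2823, 0.2225]
tool_rot: [0.187, 0.982, 0.0, -0.0]
ft_force: [-1.0, 1.2, 0.9]
grip_width: 0.001
grip_force: 0.0
```

```bash
python3 d.py .482 .283 .166 -.353
python3 - <<'E'
from h import *
c=cam("wrist"); p=proj(c,[.482,.283,.161])[0]; print(p, c["xyz"])
i=c["img"][:,:,::-1].copy(); cv2.circle(i,tuple(int(v) for v in p),3,(0,0,255),1); cv2.imwrite("pics/w1.png",i)
E
```

```text
t 1.6333 p [0.483  0.2823 0.2225] q6 -0.866 F [-1.04  1.17  0.93] w 0.001 0.0
tool delta before turn [0.0012 0.0003 0.0565] turn -0.023
Rt [[-0.93, 0.367, -0.0], [0.367, 0.93, 0.0], [0.0, 0.0, -1.0]]
delta after turn [0.0012 0.0003 0.0565]
[318.22238062 248.58829649] [0.41708867 0.30796754 0.38470994]
```

View pics/w1.png

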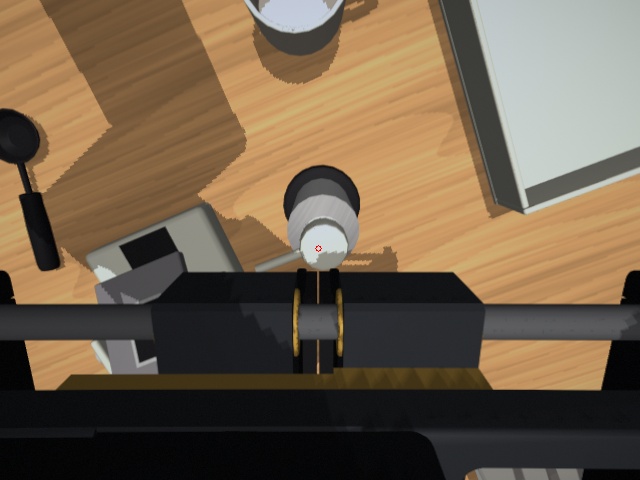

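The wrist view shows the cap centred at about (324,246), while my estimate projects to (318,248), so it is off by roughly 2 mm. I'll correct for that.

```bash
python3 - <<'E'
from h import *
c=cam("wrist"); print(onz(c,(324,246),.161)); print(onz(c,(140,345),.1))
E
```

```text
[0.48068344 0.28769514 0.161     ]
[0.5225481  0.10680865 0.1       ]
```

nudge_tcp(deltas={"offsets": [[0,0,0.018,0],[0,0,0.018,0],[0,0,0.015,0],[0,0,0.004,0],[0,0,0,0]]})

```text
time: 2.15
position: [0.4803, 0.284, 0.1664]
tool_rot: [0.184, 0.983, -0.001, -0.002]
ft_force: [-0.3, -0.2, 0.2]
grip_width: 0.0004
grip_force: 0.0
```

nudge_tcp(deltas={"offsets": [[0,0.0015,0.004,0],[0,0,0.003,0],[0,0,0.003,0],[0,0,0.001,0],[0,0,0,0],[0,0,0,0]]})

```text
time: 2.65
position: [0.4833, 0.2856, 0.1575]
tool_rot: [0.186, 0.983, 0.001, 0.001]
ft_force: [0.1, 3.0, 5.3]
grip_width: 0.0001
grip_force: 2.4
```

nudge_tcp(deltas={"offsets": [[0,0,0.003,0],[0,0,0.002,0],[0,0,0,0],[0,0,0,0],[0,0,0,0]]})

```text
time: 3.07
position: [0.4834, 0.2856, 0.1552]
tool_rot: [0.185, 0.983, 0.001, 0.001]
ft_force: [-4.6, 1.3, 21.5]
grip_width: 0.0007
grip_force: 10.6
```

nudge_tcp(deltas={"offsets": [[0,0,-0.01,0],[0,0,-0.02,0],[0,0,-0.03,0],[0,0,-0.01,0],[0,0,0,0],[0,0,0,0]]})

```text
time: 3.57
position: [0.4824, 0.2843, 0.2213]
tool_rot: [0.185, 0.983, -0.0, 0.0]
ft_force: [-1.5, 0.6, -0.6]
grip_width: 0.0002
grip_force: 0.0
```

```bash
python3 d.py .478 -.189 .21 -.353
```

```text
t 3.5667 p [0.4824 0.2843 0.2213] q6 -0.864 F [-1.48  0.55 -0.6 ] w 0.0002 0.0
tool delta before turn [-0.1683 -0.4424  0.0115] turn -0.02
Rt [[-0.931, 0.364, 0.0], [0.364, 0.931, -0.001], [-0.0, -0.0, -1.0]]
delta after turn [-0.1595 -0.4457  0.0115]
```

nudge_tcp(deltas={"offsets": [[-0.0105,-0.0276,0,0],[-0.0105,-0.0276,0,0],[-0.0105,-0.0276,0,0],[-0.0105,-0.0276,0,0],[-0.0105,-0.0276,0,0],[-0.0105,-0.0276,0,0],[-0.0105,-0.0276,0,0],[-0.0105,-0.0276,0,0],[-0.0105,-0.0276,0,0],[-0.0105,-0.0276,0,0],[-0.0105,-0.0276,0,0],[-0.0105,-0.0276,0,0],[-0.0105,-0.0276,0,0],[-0.0105,-0.0276,0,0],[-0.0105,-0.0276,0,0],[-0.0105,-0.0276,0,0],[0,0,0.011,-0.02],[0,0,0,0],[0,0,0,0]]}, jaw=0.05)

```text
time: 5.15
position: [0.4764, -0.1868, 0.2084]
tool_rot: [0.176, 0.984, 0.001, -0.003]
ft_force: [0.0, 0.4, -0.4]
grip_width: 0.0499
grip_force: 0.0
```

```bash
python3 d.py .478 -.189 .06 -.353
python3 - <<'E'
from h import *
c=cam("wrist"); i=c["img"][:,:,::-1].copy()
A=R.from_euler('z',-.353).as_matrix()
for q in [(.04,.028,.006),(.04,-.028,.006),(-.04,-.028,.006),(-.04,.028,.006),(.025,0,.04),(-.025,0,.04)]:
    p=proj(c,A@q+[.478,-.189,0])[0]; print(p.round(0)); cv2.circle(i,tuple(int(v) for v in p),3,(0,0,255),1)
cv2.imwrite("pics/w2.png",i)
s=cam("side")["img"][:,:,::-1]; cv2.imwrite("pics/s2.png",s)
E
```

```text
t 5.15 p [ 0.4764 -0.1868  0.2084] q6 -1.809 F [ 0.03  0.41 -0.43] w 0.0499 0.0
tool delta before turn [-0.0032 -0.0017  0.1483] turn -0.001
Rt [[-0.938, 0.347, -0.005], [0.347, 0.938, 0.004], [0.006, 0.002, -1.0]]
delta after turn [-0.0032 -0.0017  0.1483]
[344. 249.]
[288. 250.]
[286. 169.]
[345. 169.]
[316. 245.]
[316. 190.]
```

View pics/w2.png

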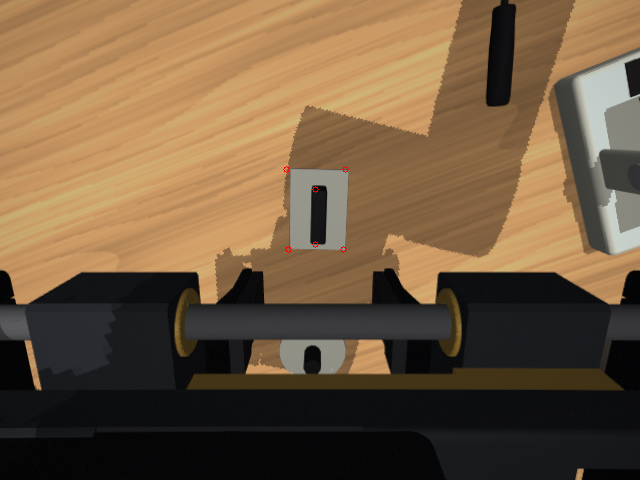

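The slide matches my estimate to about 2 px, so I'll descend and grip.

nudge_tcp(deltas={"offsets": [[-0.0015,-0.001,0.03,0],[-0.0015,-0.0005,0.03,0],[0,0,0.03,0],[0,0,0.03,0],[0,0,0.03,0],[0,0,0.02,0],[0,0,0.01,0],[0,0,0,0],[0,0,0,0]]})

```text
time: 6.0
position: [0.4809, -0.1897, 0.0308]
tool_rot: [0.175, 0.985, 0.0, -0.0]
ft_force: [0.1, -0.5, 0.2]
grip_width: 0.0497
grip_force: 0.0
```

```bash
python3 d.py .478 -.189 .0135 -.353
```

```text
t 6.0 p [ 0.4809 -0.1897  0.0308] q6 -1.811 F [ 0.08 -0.51  0.24] w 0.0497 0.0
tool delta before turn [ 0.0029 -0.0003  0.0173] turn 0.001
Rt [[-0.939, 0.345, -0.0], [0.345, 0.939, 0.0], [0.0, -0.0, -1.0]]
delta after turn [ 0.0029 -0.0003  0.0173]
```

```bash
python3 - <<'E'
import cv2,numpy as np
s=cv2.imread("pics/s2.png");s0=cv2.imread("pics/side0.png")
f=lambda i:cv2.resize(i[150:230,210:290],None,fx=5,fy=5,interpolation=cv2.INTER_CUBIC)
print(np.abs(s[160:215,220:245].astype(int)-s0[160:215,220:245]).mean(), np.abs(s[160:215,220:245].astype(int)-s0[162:217,220:245]).mean())
E
```

```text
20.344242424242424 26.164363636363635
```

nudge_tcp(deltas={"offsets": [[0.0015,0,0.009,0],[0.001,0,0.0075,0],[0,0,0,0],[0,0,0,0]]})

```text
time: 6.33
position: [0.4781, -0.1892, 0.0142]
tool_rot: [0.175, 0.984, 0.0, -0.0]
ft_force: [0.6, 0.4, 0.7]
grip_width: 0.0497
grip_force: 0.0
```

nudge_tcp(deltas={"offsets": [[0,0,0,0],[0,0,0,0],[0,0,0,0],[0,0,0,0],[0,0,0,0],[0,0,0,0],[0,0,0,0],[0,0,0,0]]}, jaw=0, force=12)

```text
time: 7.0
position: [0.4782, -0.1892, 0.0141]
tool_rot: [0.176, 0.984, 0.0, -0.0]
ft_force: [-0.4, 0.4, 1.5]
grip_width: 0.0142
grip_force: 12.0
```

nudge_tcp(deltas={"offsets": [[0,0,-0.01,0],[0,0,-0.03,0],[0,0,-0.035,0],[0,0,-0.035,0],[0,0,-0.035,0],[0,0,-0.035,0],[0,0,-0.01,0],[0,0,0,0]]})

```text
time: 7.67
position: [0.4799, -0.1904, 0.2076]
tool_rot: [0.175, 0.984, -0.002, 0.004]
ft_force: [0.2, 0.2, -0.9]
grip_width: 0.014
grip_force: 12.0
```

```bash
python3 d.py .534 .116 .165 .0206
```

```text
t 7.6667 p [ 0.4799 -0.1904  0.2076] q6 -1.812 F [ 0.23  0.2  -0.93] w 0.014 11.994414813816547
tool delta before turn [0.0553 0.3063 0.0416] turn -0.373
Rt [[-0.938, 0.345, 0.007], [0.345, 0.938, -0.005], [-0.008, -0.002, -1.0]]
delta after turn [-0.0601  0.3054  0.0416]
```

nudge_tcp(deltas={"offsets": [[0,0,0,-0.0933],[0,0,0,-0.0933],[0,0,0,-0.0933],[0,0,0,-0.0933],[-0.005,0.0255,0,0],[-0.005,0.0255,0,0],[-0.005,0.0255,0,0],[-0.005,0.0255,0,0],[-0.005,0.0255,0,0],[-0.005,0.0255,0,0],[-0.005,0.0255,0,0],[-0.005,0.0255,0,0],[-0.005,0.0255,0,0],[-0.005,0.0255,0,0],[-0.005,0.0255,0,0],[-0.005,0.0255,0,0],[0,0,0.02,0],[0,0,0,0],[0,0,0,0]]})

```text
time: 9.25
position: [0.5294, 0.1179, 0.1815]
tool_rot: [-0.011, 1.0, -0.0, -0.004]
ft_force: [0.8, 0.2, -0.9]
grip_width: 0.0141
grip_force: 12.0
```

```bash
python3 d.py .534 .116 .158 .0206
python3 - <<'E'
from h import *
import pickle
c={n:cam(n) for n in("wrist","side","top")}
z=lambda i,x,y,w,h,k:cv2.resize(i[y:y+h,x:x+w,::-1],None,fx=k,fy=k,interpolation=cv2.INTER_CUBIC)
cv2.imwrite("pics/c3.png",np.vstack([np.hstack([z(c["side"]["img"],225,130,100,100,4),z(c["top"]["img"],190,200,100,100,4)]),z(c["wrist"]["img"],0,100,640,200,1.25)[:200]]))
E
```

```text
t 9.25 p [0.5294 0.1179 0.1815] q6 -1.578 F [ 0.79  0.16 -0.92] w 0.0141 11.994431801140308
tool delta before turn [-0.0047 -0.002   0.0234] turn 0.001
Rt [[-1.0, -0.021, -0.007], [-0.021, 1.0, -0.0], [0.007, -0.0, -1.0]]
delta after turn [-0.0047 -0.002   0.0234]
```

View pics/c3.png

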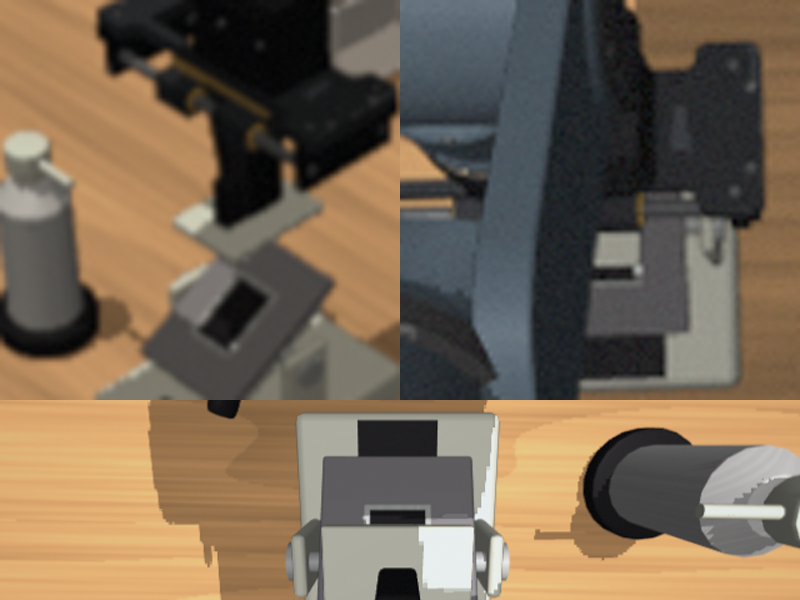

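The side view shows the slide level above the bed and the cap sprung back. The wrist view shows the slide and the window nearly in line (centres near columns 399 and 398). I'll check y and then start the contact.

```bash
python3 - <<'E'
from h import *
c=cam("wrist")
for u,v,z in((318.3,193,.0874),(318,146,.071),(319.7,201,.182+.0187-.0328)): print(onz(c,(u,v),z))
E
```

```text
[0.50139034 0.11694722 0.0874    ]
[0.47055578 0.11618324 0.071     ]
[0.49263994 0.11724357 0.1679    ]
```

nudge_tcp(deltas={"offsets": [[-0.002,-0.001,0.01,0],[-0.002,-0.001,0.01,0],[0,0,0,0],[0,0,0,0]]})

```text
time: 9.78
position: [0.5354, 0.1156, 0.163]
tool_rot: [-0.01, 1.0, 0.0, -0.001]
ft_force: [-0.3, 0.2, -1.5]
grip_width: 0.014
grip_force: 12.0
```

```bash
python3 d.py .534 .116 .138 .0206
```

```text
t 9.7833 p [0.5354 0.1156 0.163 ] q6 -1.582 F [-0.34  0.21 -1.49] w 0.014 11.994525222689845
tool delta before turn [0.0013 0.0005 0.025 ] turn -0.001
Rt [[-1.0, -0.02, -0.002], [-0.02, 1.0, -0.0], [0.002, 0.0, -1.0]]
delta after turn [0.0013 0.0005 0.025 ]
```

nudge_tcp(deltas={"offsets": [[0,0,0.01,0],[0,0,0.01,0],[0,0,0.005,0],[0.003,0,0.004,0],[0.003,0,0.004,0],[0.003,0,0.004,0],[0,0,0,0]]}, force=10)

```text
time: 10.37
position: [0.5259, 0.1159, 0.1264]
tool_rot: [-0.01, 1.0, 0.0, -0.001]
ft_force: [-0.3, 0.2, -0.4]
grip_width: 0.0139
grip_force: 10.0
```

```bash
python3 d.py .515 .116 .116 .0206
```

```text
t 10.3667 p [0.5259 0.1159 0.1264] q6 -1.582 F [-0.34  0.21 -0.42] w 0.0139 10.000039836158976
tool delta before turn [0.0108 0.0004 0.0105] turn -0.0
Rt [[-1.0, -0.021, -0.002], [-0.021, 1.0, 0.0], [0.002, 0.0, -1.0]]
delta after turn [0.0108 0.0004 0.0105]
```

nudge_tcp(deltas={"offsets": [[0.003,0,0.003,0],[0.003,0,0.003,0],[0.003,0,0.003,0],[0.002,0,0.0015,0],[0,0,0,0]]})

```text
time: 10.78
position: [0.5145, 0.1156, 0.116]
tool_rot: [-0.01, 1.0, -0.0, -0.001]
ft_force: [-1.3, -0.0, -0.2]
grip_width: 0.014
grip_force: 10.0
```

```bash
python3 d.py .499 .1157 .1076 .0206
python3 - <<'E'
from h import *
c={n:cam(n) for n in("wrist","side")}
z=lambda i,x,y,w,h,k:cv2.resize(i[y:y+h,x:x+w,::-1],None,fx=k,fy=k,interpolation=cv2.INTER_CUBIC)
cv2.imwrite("pics/c4.png",np.hstack([z(c["side"]["img"],245,155,90,100,6),z(c["wrist"]["img"],210,80,240,220,1)[:220].repeat(1,0) if 0 else cv2.copyMakeBorder(z(c["wrist"]["img"],220,90,200,200,1.3),0,340,0,0,cv2.BORDER_CONSTANT)]))
E
```

```text
t 10.7833 p [0.5145 0.1156 0.116 ] q6 -1.582 F [-1.3  -0.04 -0.21] w 0.014 9.999995853868313
tool delta before turn [0.0154 0.0004 0.0084] turn -0.0
Rt [[-1.0, -0.021, -0.003], [-0.021, 1.0, -0.0], [0.003, 0.0, -1.0]]
delta after turn [0.0154 0.0004 0.0084]
```

View pics/c4.png

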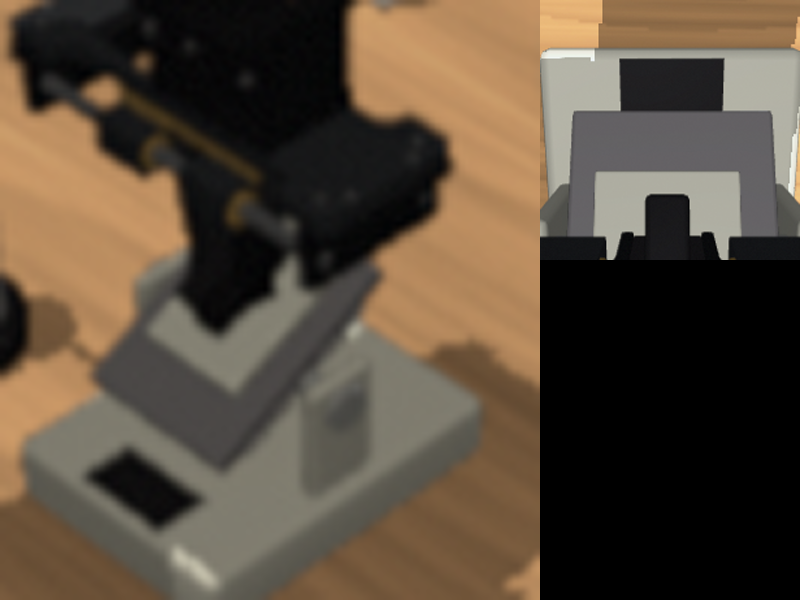

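The slide now lies flat on the bed. Its centre is at column 667 and the bed's at 672, so it needs to go about 2 mm towards +y. Next I'll measure its position up the slope.

```bash
python3 - <<'E'
from h import *
c=cam("wrist")
W=np.array([.5146,.1165,.0974]);n=np.array([-.4711,-.0097,.8820]);up=np.array([.8818,.0182,.4712]);l=np.cross(n,up)
def on(X,Y,h):
    d=ray(c,(220+(X-540)/1.3,90+Y/1.3)); P=c["xyz"]+d*((n@(W+h*n-c["xyz"]))/(n@d)); return (np.array([up@(P-W),l@(P-W)])*1e3).round(1)
print("bed front",on(574,111,0),on(771,111,0),"slide front",on(594,171,.006),on(740,171,.006),"rib",on(668,195,.04))
E
```

```text
bed front [-54.6 -39.7] [-54.5  42.4] slide front [-27.1 -29.6] [-27.1  27.7] rib [-10.1  -0.7]
```

nudge_tcp(deltas={"offsets": [[0.0014,0,-0.0026,0],[0.0033,0.0008,0.0017,0],[0.0033,0.0008,0.0017,0],[0.0033,0.0007,0.0017,0],[0,0,0,0],[0,0,0,0]]}, force=14)

```text
time: 11.43
position: [0.5042, 0.1177, 0.1138]
tool_rot: [-0.01, 1.0, -0.0, -0.0]
ft_force: [0.2, -0.1, -1.6]
grip_width: 0.0143
grip_force: 14.0
```

```bash
python3 - <<'E'
from h import *
c=cam("wrist"); s=cam("side")
print(get_obs()["position"])
z=lambda i,x,y,w,h,k:cv2.resize(i[y:y+h,x:x+w,::-1],None,fx=k,fy=k,interpolation=cv2.INTER_CUBIC)
cv2.imwrite("pics/c5.png",np.hstack([z(c["img"],220,140,200,150,2.5)[:375],z(s["img"],255,165,72,90,375/90)]))
E
```

```text
[0.50486866 0.11766164 0.11407112]
```

View pics/c5.png

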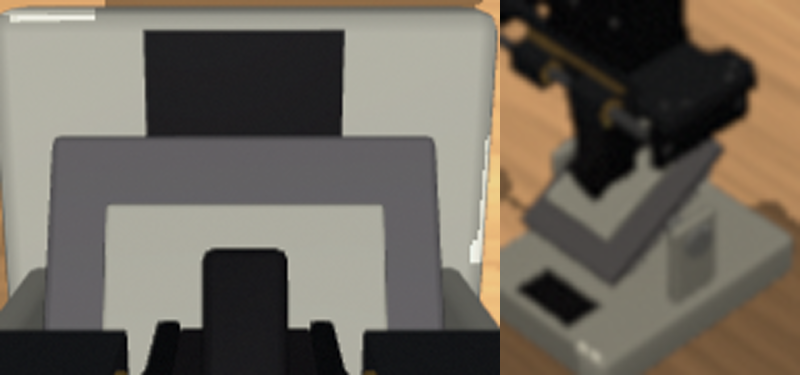

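Here the bed's front edge spans columns 54–436 and the slide's spans 105–385, so both are centred on 245. Next, the along-slope offset.

```bash
python3 - <<'E'
from h import *
c=cam("wrist"); s=cam("side")
n=np.array([-.4711,-.0097,.8820]);up=np.array([.8818,.0182,.4712]);l=np.cross(n,up);W=np.array([.5146,.1165,.0974])
def on(c,u,v,h):
    d=ray(c,(u,v)); P=c["xyz"]+d*((n@(W+h*n-c["xyz"]))/(n@d)); return (np.array([up@(P-W),l@(P-W)])*1e3).round(1)
wr=lambda X,Y,h:on(c,220+(X+.5)/2.5-.5,140+(Y+.5)/2.5-.5,h)
k=375/90
sd=lambda X,Y,h:on(s,255+(X-500+.5)/k-.5,165+(Y+.5)/k-.5,h)
print("bed",wr(54,137,0),wr(436,137,0),"slide",wr(105,205,.009),wr(385,205,.009),"rib",wr(245,249,.043))
print("side: bed FL,FR,RR",sd(525,215,0),sd(612,282,0),sd(722,150,0),"slide FL FR",sd(548,192,.009),sd(607,240,.009))
E
```

```text
bed [-54.1 -40.1] [-54.   42.7] slide [-36.4 -27.2] [-36.4  29.8] rib [-19.9   1.2]
side: bed FL,FR,RR [-51.9  39.7] [-54.7 -43.2] [ 52.  -44.2] slide FL FR [-32.8  30.8] [-36.4 -26.8]
```

nudge_tcp(deltas={"offsets": [[0.0018,0,0.0009,0],[-0.0009,0,0.0018,0],[-0.0005,0,0.0009,0],[-0.0005,0,0.0009,0],[0,0,0,0],[0,0,0,0]]})

```text
time: 12.13
position: [0.5044, 0.1176, 0.1097]
tool_rot: [-0.01, 1.0, -0.0, -0.0]
ft_force: [-2.0, -0.2, 2.4]
grip_width: 0.0138
grip_force: 14.0
```

nudge_tcp(deltas={"offsets": [[-0.0005,0,0.0009,0],[-0.0005,0,0.0009,0],[0,0,0,0],[0,0,0,0],[0,0,0,0]]}, force=20)

```text
time: 12.55
position: [0.505, 0.1176, 0.1077]
tool_rot: [-0.01, 1.0, -0.0, -0.001]
ft_force: [-3.3, -1.4, 4.2]
grip_width: 0.0135
grip_force: 20.0
```

nudge_tcp(deltas={"offsets": [[-0.0005,0,0.0009,0],[-0.0005,0,0.0009,0],[0,0,0,0],[0,0,0,0],[0,0,0,0],[0,0,0,0]]}, force=25)

```text
time: 13.05
position: [0.5057, 0.1176, 0.1058]
tool_rot: [-0.01, 1.0, -0.0, -0.001]
ft_force: [-4.9, -1.0, 5.4]
grip_width: 0.0142
grip_force: 25.0
```

```bash
python3 - <<'E'
from h import *
c=cam("wrist"); s=cam("side"); o=get_obs(); print(o["ft_force"],o["moment"],o["position"])
z=lambda i,x,y,w,h,k:cv2.resize(i[y:y+h,x:x+w,::-1],None,fx=k,fy=k,interpolation=cv2.INTER_CUBIC)
cv2.imwrite("pics/c6.png",np.hstack([z(c["img"],220,140,200,150,2.5)[:375],z(s["img"],255,165,72,90,375/90)]))
E
```

```text
[-5.82779248  0.11690587  5.86564521] [-0.07919553  0.67019379  0.00136459] [0.50571543 0.11765341 0.10579591]
```

View pics/c6.png

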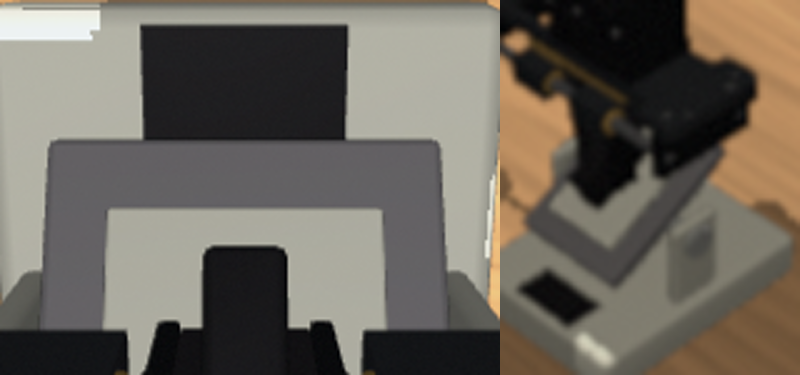

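Now the bed's front edge is at row 141 and the slide's at row 208, and the side crop looks parallel. The normal force is about 8.4 N, so the bed has given about 3 mm. I'll check the along-slope centring.

```bash
python3 - <<'E'
from h import *
c=cam("wrist")
n=np.array([-.4711,-.0097,.8820]);up=np.array([.8818,.0182,.4712]);l=np.cross(n,up);W=np.array([.5146,.1165,.0974])
def on(X,Y,h):
    d=ray(c,(220+(X+.5)/2.5-.5,140+(Y+.5)/2.5-.5)); P=c["xyz"]+d*((n@(W+h*n-c["xyz"]))/(n@d)); return (np.array([up@(P-W),l@(P-W)])*1e3).round(1)
print(on(50,141,-.003),on(438,141,-.003),on(105,208,.003),on(384,208,.003))
G=get_obs()["position"]+[0,0,.0187]-W; print(up@G,l@G,n@G)
for h in(-.005,-.003,0): # bed side width / slide width consistency
    print(h,on(50,141,h)[1]-on(438,141,h)[1], on(105,208,h+.006)[1]-on(384,208,h+.006)[1])
E
```

```text
[-54.8 -40. ] [-54.8  42.2] [-38.6 -26.9] [-38.5  29.3]
0.004941179865515622 0.0013337051844471589 0.028080287177300208
-0.005 -83.0 -56.8
-0.003 -82.2 -56.2
0 -80.8 -55.4
```

The slide is centred to about 0.3 mm. I'll relax the grip briefly under load so the slide seats flat, then grip firmly again.

nudge_tcp(deltas={"offsets": [[0,0,0,0],[0,0,0,0],[0,0,0,0],[0,0,0,0]]}, force=11)

```text
time: 13.53
position: [0.5057, 0.1177, 0.1057]
tool_rot: [-0.01, 1.0, -0.0, -0.001]
ft_force: [-4.0, -0.9, 4.6]
grip_width: 0.0136
grip_force: 11.0
```

nudge_tcp(deltas={"offsets": [[0,0,0,0],[0,0,0,0],[0,0,0,0],[0,0,0,0],[0,0,0,0],[0,0,0,0]]}, force=25)

```text
time: 14.03
position: [0.5057, 0.1177, 0.1057]
tool_rot: [-0.01, 1.0, -0.0, -0.001]
ft_force: [-5.7, -0.2, 4.7]
grip_width: 0.0137
grip_force: 25.0
```

```bash
python3 -c "
from h import *
a=[]
for _ in range(6):
    cam('side'); o=get_obs(); a.append(np.r_[o['ft_force'],o['position']])
print(np.mean(a,0).round(4))"
```

```text
[-4.9005 -0.3779  4.9195  0.5057  0.1177  0.1057]
```

nudge_tcp(deltas={"offsets": [[-0.0003,0,0.0006,0],[0,0,0,0],[0,0,0,0],[0,0,0,0],[0,0,0,0]]})

```text
time: 14.75
position: [0.506, 0.1177, 0.1052]
tool_rot: [-0.01, 1.0, -0.0, -0.001]
ft_force: [-4.4, -0.9, 5.9]
grip_width: 0.0141
grip_force: 25.0
```

```bash
python3 -c "
from h import *
a=[]
for _ in range(6):
    cam('side'); o=get_obs(); a.append(np.r_[o['ft_force'],o['position'],o['grip_force']])
print(np.mean(a,0).round(4)); print(hand_in())"
```

```text
[-5.5071 -0.5675  5.5175  0.506   0.1177  0.1052 25.    ]
the job is handed in; nothing more can be done
None
```

I pressed the nozzle cap to its stop and let it spring back. Then I handed the job in with the slide still gripped by its rib and pressed against the bed, centred over the window to about 0.3 mm along the slope and looking flat in the pictures, with the bed pushed in about 3 mm (estimated from the force).

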